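# Check the air tank with the stick pressure gauge

### The arm

A 6-joint arm with a two-finger parallel gripper is mounted at the origin on a cart in front of the work surface, level with it; the furniture and walls round the work are solid. World frame = base frame: x ahead of the robot, y to its left, z up, the work surface at z = 0. Lengths are in m, angles in rad, forces in N, time in s.
With the tool pointing down it reaches from about 0.375 to 0.975 m from the base axis. Payload 3.8 kg.
Tool frame: the origin (TCP) lies midway between the tips of the shut fingers; the grasp point (between the pads) lies 19 mm behind it; z points along the fingers, y is the line along which they close (so a half turn about z gives the same grasp; the last joint's range is limited). The gripper opens to 85 mm and grips with 20 to 120 N. Pads are 22 mm wide; open, the fingers measure 114 mm over their backs; the gripper's body (76 mm by 85 mm) begins 54 mm behind the grasp point. The pads swing forward as they close: fully open they stand 13 mm farther back than shut.
Start: joints at [-1.284, 0.264, 1.604, -0, 1.274, -0.037], TCP at [0.215, -0.64, 0.231] pointing down, gripper open.
Joint ranges: [-2.63, 2.63], [-0.94, 2.18], [0.31, 2.57], [-1.31, 4.45], [0, 2.66], [-2.55, 2.55]. Speed limits (rad/s): [2.57, 2.57, 3.14, 3.14, 3.14, 3.14].

### API

Orientations are given as a rotation vector (axis times angle).
In Python, from workcell import bot gives the robot as it stands.
- The arm moves only by the tool step_arm, never from a script. Its argument "motion" is a list of rows, each a list of 5 numbers: the finger opening in cm, from 0 to 8.54, then the shift along the tool's x, y, z in cm, then the turn about the tool's z in degrees. In form: [[claw, dx, dy, dz, twist], ...]. A call has 1 to 20 rows; each row is the pose to reach, as a shift and turn from the pose commanded when the call began, along the tool's axes at that moment; what a row does not reach only later rows make up. A row lasts 1/10 s, in which the tool goes at most 50 mm and 8.59 degrees, less where a joint would pass 70% of its speed; a pose out of reach is approached as far as the arm can. A call with a gripper value outside its range is refused whole. The fingers move at their own pace and stop on an object; "force" is the grip in N (left out, the last holds). Time passes only in rows, so rows that repeat a pose let the fingers close. It gives the time, the measured TCP pose, the force, the opening and the grip force at its end, in the units of the state.
- bot.read_state(): the state, without advancing time (a new reading comes with each control period).
- bot.read_camera(name): name is "side" or "top"; returns (picture, depth): 420x560x3 uint8, red, green, blue; 420x560 float32, m along the optical axis (not along the pixel's ray), 0 where there is no reading.
- bot.calibration(name): a dict with "mtx" (3x3 intrinsics, pixels), "k1" (the pictures are not rectified: a ray, as slopes to the right and down, at radius r is drawn at 1 + k1 r^2 times it, then the intrinsics apply), "origin" and "orientation" of the camera in the world. Camera axes: x right, y up, looking along -z (the intrinsics and any distortion apply to the point x, -y, -z); pixel columns grow to the right and rows downward; lengths in m; the calibration is good to about 2 mm. A picture is of the moment at which its call begins. calibration takes no time and is no camera call.
- bot.finish_job(): hands the job in; it is judged then, once.
The state is a dict: "time": time; "q": joint angles; "joint_vel": joint speeds; "joint_torque": joint torques, N m; "tool_pos": TCP position; "tcp_rot": TCP orientation; "wrist_force": force on the tool from outside, world axes, zero at the start; "torque": the same for the moment, N m; "width": opening from 0.0 (shut) to 1.0 (fully open); "grip_force": force on a finger pad.
Only numpy, scipy, OpenCV 4.12 (cv2) and the standard library are available. Lean on these libraries where they do the work, as an engineer would, in place of code of your own. Each camera call takes 0.05 s, during which the arm holds its last target. There are 200 camera calls.

### The job

Check the pressure in the small air tank: take the stick gauge off its forked rest and press its nozzle squarely down onto the tank's fill valve, with about 18 N and never more than 24 N, holding it there for a second so that the air pushes the gauge's rod out to its reading. Then lay the gauge back in the two forks of its rest, nozzle hanging down as before, without pushing the rod back in, so that I can read it there; leave the other things on the desk alone.

Things in the scene. Friction and masses are not known exactly. Their poses are not given: they have to be found in the camera images.
- tank: the air tank, fixed: a grey steel cylinder with domed ends, 84 mm thick, 200 mm long, lying along its y axis on a plywood board 120 x 190 x 14 mm. Origin: centre of the board's underside, on the desk; z up. The shell's top is 104 mm above the desk. A brass outlet coupler is at the -y end (to y = -136 mm), a plug at the +y end, a black dust cap hangs at x = +46, y = +30 mm
- boss_top (a point): fill valve: centre of the upper face (112 mm above the desk) of the brass hexagonal boss, 23 mm wide, on the tank's top at tank y = +30 mm. The valve's brass stem rises upright from here, 8 mm thick over its top 17 mm, 10 mm below that, rim bevelled. Stems differ in height: the rim stands 20 to 36 mm above this point, not measured. It does not give when pressed
- relief (a point): not the fill valve: tip of the brass relief valve, 122 mm above the desk, on the tank's top at tank y = -45 mm; its wire pull ring reaches 133 mm above the desk
- gauge: the loose stick gauge, about 0.12 kg: a steel head with a nozzle under it and an aluminium barrel going off level. Origin: centre of the nozzle's mouth (its lower end); z up the nozzle, x along the barrel to the tail. Nozzle 17 mm thick outside, z = 0 to 14 mm; mouth 14 mm wide, narrowing over 4 mm to a bore of 10.4 mm. Barrel 13 mm thick, axis at z = 32 mm, to x = 132 mm
- gauge_grip (a point): where to grip the gauge: centre of its head, 32 mm straight above the mouth, level with the barrel's axis. The head is a block 24 mm along gauge x, 18 mm across gauge y between its ribbed flat sides (grip across y), from 14 to 46 mm above the mouth
- gauge_seal_face (a point): lower face of the sprung rubber seal in the nozzle's bore, 5 mm above the mouth (this point does not follow the seal). The valve stem pushes the seal up 8 mm at most: 3 N at first, 11 N when home, where it stops hard with the mouth 13 mm below the stem's rim. The rod comes out as the seal rises and shows the full pressure only with the seal home, above 13 N
- gauge_rod (a joint): how far the gauge's rod has come out of the barrel's tail, m: 0 fully in (start), 0.042 at most. White with dark rings, 5 mm thick, slides along gauge +x. The air pushes it out to the reading, 16 to 34 mm depending on the hidden pressure, and slight friction (0.15 N) keeps it there when the gauge is taken off
- gauge_tail (a point): tail end of the barrel, on its axis, 132 mm along gauge x from the head's centre; the rod, with a button 8 mm wide and 4 mm long on its end, comes out here
- rest: the gauge's rest, fixed: a wooden board 124 x 56 x 12 mm with two Y forks of dark round bar on its x axis at x = -43 and +43 mm. Origin: centre of the board's underside; z up. At the start the gauge's barrel lies in both forks along the rest's x axis, tail to +x, head beyond the board's -x end: the nozzle's mouth is at x = -69, y = 0, z = +20 mm of the rest
- fork_head (a point): where the barrel's axis lies in the fork next to the head, 52 mm above the desk. Each fork is an open V of 90 degrees made of bar 5 mm thick; its tips are 41 mm apart across rest y and 60 mm above the desk
- fork_tail (a point): the same point of the fork next to the tail
- wax: bystander: reddish-brown block of wax, 30 x 56 x 22 mm, origin at the centre of its underside
- tape: bystander: black roll of tape, 46 mm in diameter, 18 mm high, origin at the centre of its underside
- file: bystander: file with a turned wooden handle, 18 x 173 x 18 mm, origin at the centre of its underside
- sanding_block: bystander: wooden sanding block, 24 x 98 x 17 mm, origin at the centre of its underside
- brush: bystander: stubby brush with a wooden handle, 21 x 94 x 21 mm, origin at the centre of its underside
- glue: bystander: white glue bottle, 45 mm in diameter, 104 mm high, origin at the centre of its underside

How it is judged:
By the outcome, as a careful person would: the job done as asked, in the order asked, and still so for the second after the job is handed in, with the robot touching nothing.
It also fails if it takes over 61 s, if anything falls off the work surface, if the arm or the gripper's body presses on something with over 40 N, if the wrist force passes 120 N, or if a joint passes its speed limit or range.

## Working session

There is one attempt and no reset: what is moved stays moved. The work goes in short steps, Python scripts to look and compute and a tool call to move; the robot and the scene stay as the last step left them, time stands still between calls to the robot, and variables do not carry over. Pictures are saved under pics/ and viewed, at most 12 in all, crops included, and the job is handed in when it is done.

Besides the shell and the picture viewer there is one more tool, called after ">>>" by a JSON object that holds its "fn" and its "kwargs". step_arm: Moves the arm, as the interface text tells. Its arguments: {"type":"object","properties":{"motion":{"type":"array","items":{"type":"array","items":{"type":"number"}}},"force":{"type":"number"}},"required":["motion"]}

```bash
mkdir -p pics; cat > h.py <<'E'
import numpy as np, cv2
from workcell import bot
def shot(n,tag):
    p,d=bot.read_camera(n); cv2.imwrite(f'pics/{tag}.png',p[:,:,::-1]); np.savez(f'pics/{tag}.npz',p=p,d=d); return p,d
def R(c):
    o=np.array(c["orientation"],float)
    return o if o.shape==(3,3) else cv2.Rodrigues(o)[0]
def dirs(n,uv):
    c=bot.calibration(n); K=np.array(c["mtx"]); uv=np.atleast_2d(uv).astype(float)
    s=cv2.undistortPoints(uv.reshape(-1,1,2),K,np.array([c["k1"],0,0,0.]),None,None).reshape(-1,2)
    v=np.c_[s[:,0],-s[:,1],-np.ones(len(s))]
    return np.array(c["origin"]),v@R(c).T
def onplane(n,uv,z):
    o,v=dirs(n,uv); return o+v*((z-o[2])/v[:,2])[:,None]
def cloud(n,d):
    vv,uu=np.mgrid[0:420,0:560]; o,v=dirs(n,np.c_[uu.ravel(),vv.ravel()])
    return (o+v*d.ravel()[:,None]).reshape(420,560,3)
def proj(n,P):
    c=bot.calibration(n);K=np.array(c["mtx"]);q=(np.atleast_2d(P)-np.array(c["origin"]))@R(c)
    s=q[:,:2]/-q[:,2:]; s[:,1]*=-1; s=s*(1+c["k1"]*(s**2).sum(1))[:,None]
    return np.c_[s,np.ones(len(s))]@K.T[:,:2]
E
python3 - <<'E'
from h import *
for n in("side","top"):
    print(n,bot.calibration(n)); shot(n,n+"0")
s=bot.read_state();print(s)
E
```

```text
side {'mtx': array([[480.46589517,   0.        , 274.06144659],
       [  0.        , 480.46589517, 209.92103798],
       [  0.        ,   0.        ,   1.        ]]), 'k1': -0.13250440418217818, 'origin': array([0.1813854 , 0.60030056, 0.73673033]), 'orientation': array([ 0.29748193, -1.08981114, -2.36460987])}
top {'mtx': array([[520.39533564,   0.        , 284.14118315],
       [  0.        , 520.39533564, 202.90266493],
       [  0.        ,   0.        ,   1.        ]]), 'k1': -0.16507918542564745, 'origin': array([ 0.41302561, -0.00700381,  1.17986283]), 'orientation': array([ 0.11204565, -0.09397416, -1.56203332])}
{'time': 0.1, 'q': array([-1.28389091e+00,  2.64687374e-01,  1.60521751e+00,  1.13869594e-05,
        1.27373518e+00, -3.68946420e-02]), 'joint_vel': array([-0.00214546, -0.00226814, -0.00279088,  0.00051959, -0.00150467,
       -0.00169377]), 'joint_torque': array([ 2.12666324e-03, -5.16709149e+01, -3.68589628e+01,  1.19383226e-04,
        6.35690172e-03, -3.89984928e-05]), 'tool_pos': array([ 0.21458384, -0.63928634,  0.23009087]), 'tcp_rot': array([-3.09850401e+00, -5.06072024e-01,  3.83766069e-04]), 'wrist_force': array([ 0.13781168,  0.09868616, -0.33183977]), 'torque': array([ 0.00227007, -0.02487905, -0.00084857]), 'grip_force': 0.0, 'width': 1.0014161307084162}
```

View pics/top0.png

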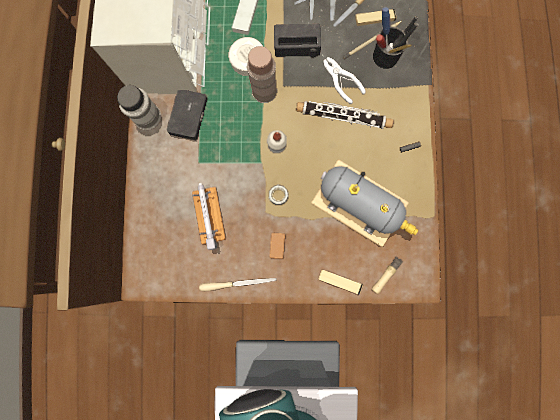

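View pics/side0.png

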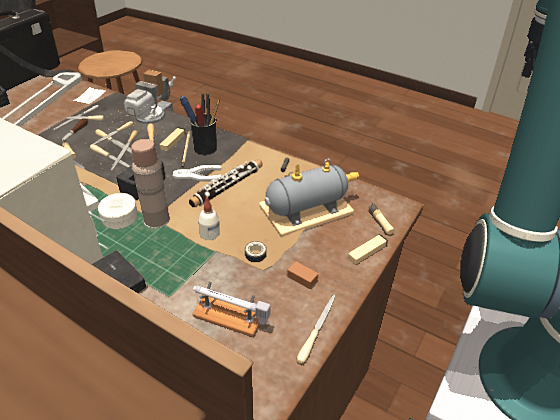

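The top view shows the tank at about (365,203), with the fill valve near (355,188), the relief valve near (385,209) and the coupler at (410,230). The gauge lies in the rest at about (208,215), head at (210,243) towards the robot and tail at (202,185). The side view shows the same: fill valve near (297,172), relief near (327,162), gauge head at (262,310).

```bash
python3 - <<'E'
from h import *
T=np.load('pics/top0.npz');S=np.load('pics/side0.npz')
a=cv2.resize(T['p'][170:260,180:240],None,fx=6,fy=6,interpolation=cv2.INTER_NEAREST)
b=cv2.resize(T['p'][155:245,310:425],None,fx=6,fy=6,interpolation=cv2.INTER_NEAREST)[:540]
cv2.imwrite('pics/c1.png',cv2.resize(np.hstack([a,b[:540]]),(800,411))[:,:,::-1])
a=cv2.resize(S['p'][275:340,180:280],None,fx=5,fy=5,interpolation=cv2.INTER_NEAREST)
b=cv2.resize(S['p'][150:235,255:365],None,fx=5,fy=5,interpolation=cv2.INTER_NEAREST)
cv2.imwrite('pics/c2.png',cv2.resize(np.hstack([np.pad(a,((0,100),(0,0),(0,0))),b]),(800,324))[:,:,::-1])
for n,D in(("top",T),("side",S)):
    c=cloud(n,D['d']);h=cv2.cvtColor(D['p'],cv2.COLOR_RGB2HSV)
    x,y,z=c[...,0],c[...,1],c[...,2]
    # desk flatness
    m=(abs(x-.42)<.04)&(abs(y-.1)<.06)&(z<.015); print(n,'desk z',np.median(z[m]),z[m].std())
    reg=(z>.02)&(z<.08)&(x>.25)&(x<.55)&(y>.08)&(y<.3); print('gauge pts',reg.sum())
    g=reg&(h[...,1]<60)&(z>.042); P=c[g]; print('barrel/head',len(P),P.min(0).round(4),P.max(0).round(4)); 
    l=cv2.fitLine(P[:,:2].astype(np.float32),cv2.DIST_HUBER,0,.001,.001).ravel();print('line',l, np.degrees(np.arctan2(l[1],l[0])))
    br=(h[...,0]>18)&(h[...,0]<32)&(h[...,1]>150)&(z>.09)&(z<.18)&(x>.25)&(x<.6)&(y<0)&(y>-.4)
    k,lab,st,ce=cv2.connectedComponentsWithStats(br.astype(np.uint8))
    for i in range(1,k):
        if st[i,4]>3: print('brass',ce[i].round(1),st[i,4],np.median(c[lab==i],0).round(4),c[lab==i][:,2].max().round(4))
E
```

```text
top desk z 0.001003222188772801 0.003226757775469603
gauge pts 335
barrel/head 294 [0.4596 0.1513 0.0439] [0.5492 0.1892 0.0719]
line [0.9763881  0.21602368 0.49916917 0.16999117] 12.475592
brass [353.7 189.2] 50 [ 0.5821 -0.1374  0.1133] 0.1434
brass [383.6 208.5] 34 [ 0.5429 -0.1999  0.1117] 0.1229
side desk z 0.001123329291205566 0.002687959279620415
gauge pts 635
barrel/head 512 [0.4568 0.1507 0.0423] [0.5496 0.1886 0.0691]
line [0.9900338  0.14082974 0.48706704 0.17313285] 8.095863
brass [326.5 165. ] 11 [ 0.5423 -0.2025  0.1207] 0.1234
brass [297.1 173.3] 47 [ 0.5809 -0.1371  0.1197] 0.141
brass [328.2 169.2] 6 [ 0.538  -0.2015  0.11  ] 0.1129
brass [292.2 176.2] 4 [ 0.5916 -0.1346  0.1108] 0.1121
brass [296.5 176. ] 4 [ 0.5815 -0.1365  0.1138] 0.1144
```

View pics/c1.png

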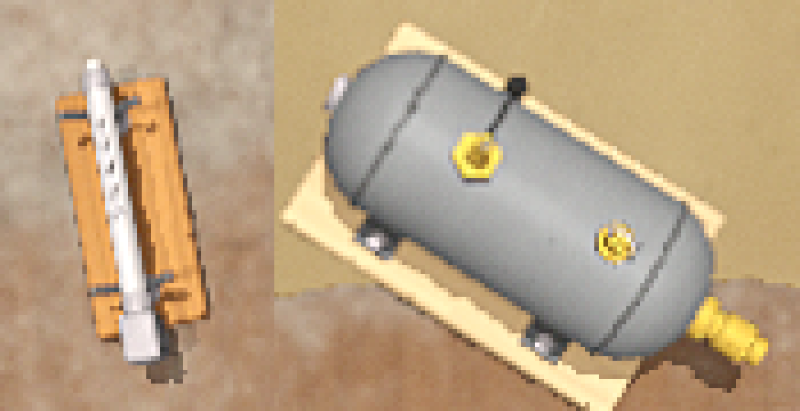

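View pics/c2.png

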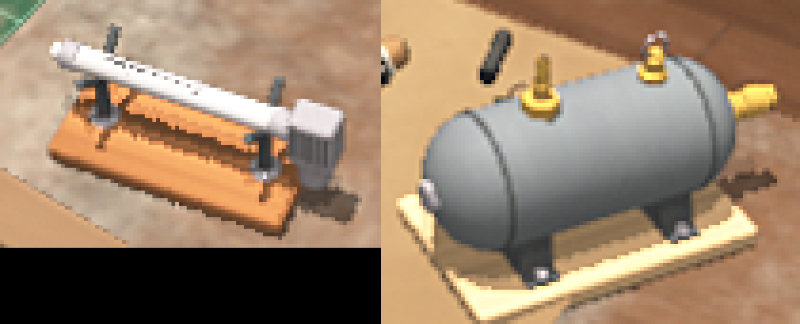

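The crops show the head's top face centred near top-view (210.8,243.7), the barrel running to the tail at (200.3,184.2), and the boss hexagon near (354.6,189.1). In the side view the stem rises from the boss at about (297,172). Next I measure by masks and rays.

```bash
python3 - <<'E'
from h import *
T=np.load('pics/top0.npz');S=np.load('pics/side0.npz')
# bright gauge mask in top
h=cv2.cvtColor(T['p'],cv2.COLOR_RGB2HSV); m=np.zeros((420,560),np.uint8)
m[178:256,190:222]=((h[...,1]<45)&(h[...,2]>175))[178:256,190:222]
k,lab,st,ce=cv2.connectedComponentsWithStats(m);i=1+st[1:,4].argmax();print('gauge top',st[i],ce[i])
v,u=np.where(lab==i)
for r in range(v.min(),v.max()+1): print(r,u[v==r].min(),u[v==r].max(),end=' | ')
print()
b=v<232
P=onplane('top',np.c_[u[b],v[b]],.056)[:,:2].astype(np.float32)
l=cv2.fitLine(P,cv2.DIST_HUBER,0,.001,.001).ravel();print('barrel line',l,np.degrees(np.arctan2(l[1],l[0])))
hd=(v>=238); print('head top',onplane('top',[[u[hd].mean(),v[hd].mean()]],.066), u[hd].mean(),v[hd].mean())
ho=T['p']; hs=h
# rest board (orange) in top
o=np.zeros((420,560),np.uint8); o[175:260,185:230]=((h[...,0]>8)&(h[...,0]<17)&(h[...,1]>140)&(h[...,2]>150))[175:260,185:230]
# boss hex in top
for n,D,w in(("top",T,(175,200,340,368)),("side",S,(155,190,285,312))):
    hh=cv2.cvtColor(D['p'],cv2.COLOR_RGB2HSV);q=np.zeros((420,560),np.uint8)
    q[w[0]:w[1],w[2]:w[3]]=((hh[...,0]>18)&(hh[...,0]<34)&(hh[...,1]>140))[w[0]:w[1],w[2]:w[3]]
    k,lb,s,ce=cv2.connectedComponentsWithStats(q);j=1+s[1:,4].argmax()
    print(n,'boss',s[j],ce[j]);vv,uu=np.where(lb==j)
    print([(r,uu[vv==r].min(),uu[vv==r].max()) for r in range(vv.min(),vv.max()+1)])
    c=((s[j,0]+s[j,0]+s[j,2]-1)/2,(s[j,1]*2+s[j,3]-1)/2)
    print('bbox centre',c,onplane(n,[c,ce[j]],.112))
E
```

```text
gauge top [198 183  17  66 368] [205.8125     217.77445652]
183 199 201 | 184 198 201 | 185 198 201 | 186 198 202 | 187 198 202 | 188 198 202 | 189 198 203 | 190 199 203 | 191 199 203 | 192 199 204 | 193 199 204 | 194 199 204 | 195 200 204 | 196 200 204 | 197 200 204 | 198 200 205 | 199 200 205 | 200 200 205 | 201 201 205 | 202 201 205 | 203 201 205 | 204 201 206 | 205 201 206 | 206 202 206 | 207 202 206 | 208 202 206 | 209 202 207 | 210 202 207 | 211 203 207 | 212 203 207 | 213 203 207 | 214 203 207 | 215 203 208 | 216 203 208 | 217 204 208 | 218 204 208 | 219 204 208 | 220 204 209 | 221 204 209 | 222 205 209 | 223 205 209 | 224 205 209 | 225 205 209 | 226 205 210 | 227 206 210 | 228 206 210 | 229 206 210 | 230 206 210 | 231 206 211 | 232 206 211 | 233 207 211 | 234 207 211 | 235 207 212 | 236 207 212 | 237 207 211 | 238 208 212 | 239 206 213 | 240 206 213 | 241 206 213 | 242 206 213 | 243 207 213 | 244 207 214 | 245 207 214 | 246 207 214 | 247 207 214 | 248 207 212 | 
barrel line [0.97736794 0.21154651 0.5506062  0.18176554] 12.212996
head top [[0.4720939 0.1652432 0.066    ]] 209.
[... 667 characters left out ...]
np.int64(296)), (166, np.int64(296), np.int64(298)), (167, np.int64(296), np.int64(298)), (168, np.int64(296), np.int64(297)), (169, np.int64(296), np.int64(297)), (170, np.int64(296), np.int64(297)), (171, np.int64(296), np.int64(298)), (172, np.int64(295), np.int64(298)), (173, np.int64(294), np.int64(299)), (174, np.int64(294), np.int64(299)), (175, np.int64(294), np.int64(300)), (176, np.int64(295), np.int64(301)), (177, np.int64(300), np.int64(300)), (178, np.int64(295), np.int64(300)), (179, np.int64(295), np.int64(297)), (180, np.int64(295), np.int64(299))]
bbox centre (np.float64(297.5), np.float64(172.5)) [[ 0.58708629 -0.15048196  0.112     ]
 [ 0.58584222 -0.14619132  0.112     ]]
```

```bash
cat >> h.py <<'E'
def togo(P,yaw=None):
    "shift (cm) in tool axes and twist (deg) to bring TCP to world P with tool x at yaw"
    s=bot.read_state();M=cv2.Rodrigues(np.array(s['tcp_rot']))[0]
    d=M.T@(np.array(P)-s['tool_pos'])*100; y0=np.degrees(np.arctan2(M[1,0],M[0,0]))
    print('t',round(s['time'],2),'tcp',s['tool_pos'].round(4),'yaw',y0.round(2),'tilt',M[2].round(4),'F',s['wrist_force'].round(2),'w',round(s['width'],3),'g',s['grip_force'])
    print('go',d.round(3),'twist',None if yaw is None else ((y0-yaw+180)%360-180).round(2))
E
python3 - <<'E'
from h import *
togo([.45,-.3,.23],12.2); togo([.472,.165,.12],12.2)
print(proj('top',[[.472,.165,.066],[.472+.132*.9774,.165+.132*.2115,.052]]))
o,v=dirs('side',[[297,165]]);t=((np.array([.584,-.1387])-o[:2])@v[0,:2])/(v[0,:2]@v[0,:2]);print('stem top?',o+v[0]*t)
E
```

```text
t 0.1 tcp [ 0.2146 -0.6393  0.2301] yaw 18.55 tilt [ 1.e-04 -2.e-03 -1.e+00] F [ 0.14  0.1  -0.33] w 1.001 g 0.0
go [ 33.113 -24.675   0.062] twist 6.35
t 0.1 tcp [ 0.2146 -0.6393  0.2301] yaw 18.55 tilt [ 1.e-04 -2.e-03 -1.e+00] F [ 0.14  0.1  -0.33] w 1.001 g 0.0
go [ 49.993 -68.036  11.153] twist 6.35
[[210.07460695 243.10576805]
 [199.95097438 184.90281484]]
stem top? [ 0.58321534 -0.13912641  0.14040145]
```

>>> {"fn": "step_arm", "kwargs": {"motion": [[8.5, 16, -12, 0, 6.3], [8.5, 33, -24.7, 0, 6.3], [8.5, 33, -24.7, 0, 6.3], [8.5, 33, -24.7, 0, 6.3], [8.5, 33, -24.7, 0, 6.3], [8.5, 33, -24.7, 0, 6.3], [8.5, 33, -24.7, 0, 6.3], [8.5, 33, -24.7, 0, 6.3], [5, 50, -68, 11, 6.3], [5, 50, -68, 11, 6.3], [5, 50, -68, 11, 6.3], [5, 50, -68, 11, 6.3], [5, 50, -68, 11, 6.3], [5, 50, -68, 11, 6.3], [5, 50, -68, 11, 6.3], [5, 50, -68, 11, 6.3], [5, 50, -68, 11, 6.3], [5, 50, -68, 11, 6.3], [5, 50, -68, 11, 6.3], [5, 50, -68, 11, 6.3]]}}

```text
time: 2.1
tool_pos: [0.4717, 0.1643, 0.1206]
tcp_rot: [3.122, 0.339, -0.003]
wrist_force: [0.2, -0.6, 0.0]
width: 0.581
grip_force: 0.0
```

```bash
python3 - <<'E'
from h import *
togo([.472,.165,.034],12.2)
p,d=shot('side','s1'); q,_=shot('top','t1')
a=cv2.resize(p[190:350,150:350],None,fx=2,fy=2); b=cv2.resize(q[160:320,120:320],None,fx=2,fy=2)
cv2.imwrite('pics/v1.png',np.hstack([a,b])[:,:,::-1])
E
```

```text
t 2.1 tcp [0.4717 0.1643 0.1206] yaw 12.4 tilt [-1.8e-03  5.0e-04 -1.0e+00] F [ 0.2  -0.61  0.02] w 0.581 g 0.0
go [ 0.063 -0.065  8.657] twist 0.2
```

View pics/v1.png

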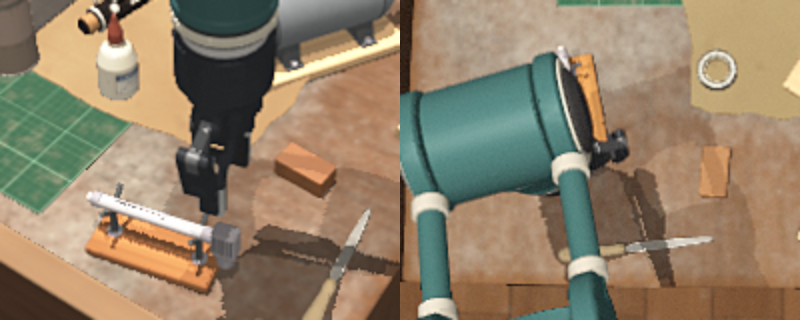

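>>> {"fn": "step_arm", "kwargs": {"motion": [[5, 0, 0, 4, 0], [5, 0, -0.05, 7, 0.2], [5, 0.05, -0.05, 8.7, 0.2], [5, 0.05, -0.05, 8.7, 0.2], [3, 0.05, -0.05, 8.7, 0.2], [2.2, 0.05, -0.05, 8.7, 0.2], [1, 0.05, -0.05, 8.7, 0.2], [1, 0.05, -0.05, 8.7, 0.2], [1, 0.05, -0.05, 8.7, 0.2], [1, 0.05, -0.05, 8.7, 0.2], [1, 0.05, -0.05, 8.7, 0.2]], "force": 70}}

```text
time: 3.3
tool_pos: [0.4744, 0.165, 0.0358]
tcp_rot: [-3.124, -0.33, -0.005]
wrist_force: [-0.2, 0.8, 6.6]
width: 0.197
grip_force: 69.0
```

```bash
python3 - <<'E'
from h import *
togo([.472,.165,.033],12.2)
p,d=shot('side','s2')
cv2.imwrite('pics/v2.png',cv2.resize(p[230:350,160:300],None,fx=4,fy=4)[:,:,::-1])
E
```

```text
t 3.3 tcp [0.4744 0.165  0.0358] yaw 12.06 tilt [ 3.4e-03 -3.0e-04 -1.0e+00] F [-0.18  0.79  6.57] w 0.197 g 69.01508331298828
go [-0.239 -0.049  0.283] twist -0.14
```

View pics/v2.png

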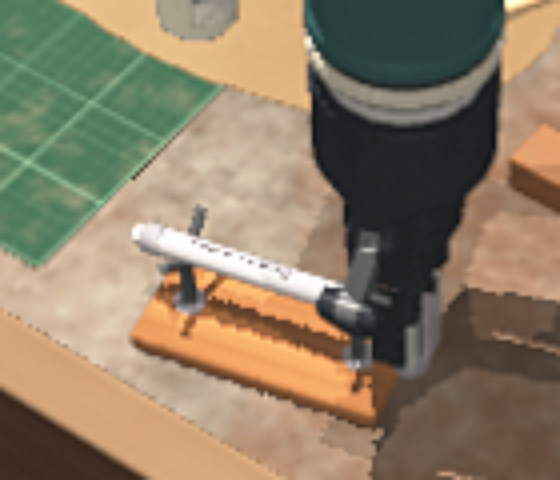

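The side crop shows the near finger at about (345,305), next to the head at (425,330), with the barrel still lying in both forks. The 6.6 N upward reading fits the pads swinging forward as they close. I'll lift a little and look again.

>>> {"fn": "step_arm", "kwargs": {"motion": [[1, 0, 0, -0.4, 0], [1, 0, 0, -0.8, 0], [1, 0, 0, -1.4, 0], [1, 0, 0, -2.2, 0], [1, 0, 0, -3, 0], [1, 0, 0, -3, 0], [1, 0, 0, -3, 0]]}}

```text
time: 4.05
tool_pos: [0.4732, 0.1645, 0.0648]
tcp_rot: [-3.124, -0.33, -0.002]
wrist_force: [0.1, -0.3, -0.9]
width: 0.195
grip_force: 68.2
```

```bash
python3 - <<'E'
from h import *
togo([.472,.165,.063],12.2)
p,d=shot('side','s3')
cv2.imwrite('pics/v3.png',cv2.resize(p[230:350,160:300],None,fx=4,fy=4)[:,:,::-1])
E
```

```text
t 4.05 tcp [0.4732 0.1645 0.0648] yaw 12.05 tilt [ 0.001 -0.    -1.   ] F [ 0.07 -0.3  -0.9 ] w 0.195 g 68.20703387260437
go [-0.103 -0.072  0.179] twist -0.15
```

View pics/v3.png

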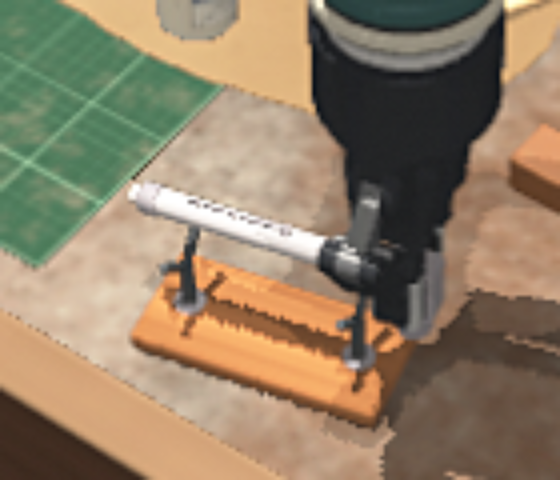

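The gauge is lifted clear of the forks and level, with the tail at about (140,195) in the crop and the head hidden behind the finger.

```bash
python3 - <<'E'
from h import *
for t in('side0','s2','s3'):
    p=np.load(f'pics/{t}.npz')['p'];h=cv2.cvtColor(p,cv2.COLOR_RGB2HSV);m=np.zeros((420,560),np.uint8)
    m[265:330,185:240]=((h[...,1]<45)&(h[...,2]>165))[265:330,185:240]
    k,lb,s,ce=cv2.connectedComponentsWithStats(m);j=1+s[1:,4].argmax();v,u=np.where(lb==j)
    w=u<=u.min()+3
    print(t,s[j],'tail px',u.min(),v[w].mean().round(1),[ (c,v[u==c].min(),v[u==c].max()) for c in (u.min(),200,210,220,230)])
a=np.array([.9774,.2115,0])
for g,z in((np.array([.472,.165,.052]),0),(np.array([.4744,.165,.052]),0),(np.array([.472,.165,.081]),0),(np.array([.474,.165,.081]),0)):
    print(proj('side',[g+.132*a]))
print('boss-head',.584-.472,-.1389-.165)
togo([.4744+.112,.165-.3038,.180],12.2)
E
```

```text
side0 [193 285  47  21 290] tail px 193 287.8 [(np.int64(193), np.int64(287), np.int64(289)), (200, np.int64(286), np.int64(292)), (210, np.int64(290), np.int64(295)), (220, np.int64(293), np.int64(298)), (230, np.int64(296), np.int64(302))]
s2 [193 285  47  20 293] tail px 193 287.9 [(np.int64(193), np.int64(287), np.int64(289)), (200, np.int64(286), np.int64(292)), (210, np.int64(290), np.int64(295)), (220, np.int64(293), np.int64(298)), (230, np.int64(296), np.int64(302))]
s3 [192 275  48  20 295] tail px 192 277.9 [(np.int64(192), np.int64(278), np.int64(279)), (200, np.int64(277), np.int64(282)), (210, np.int64(280), np.int64(287)), (220, np.int64(283), np.int64(289)), (230, np.int64(286), np.int64(291))]
[[194.76395593 288.93247456]]
[[193.75393846 288.37220858]]
[[193.20498075 278.5189532 ]]
[[192.3460012  278.05088138]]
boss-head 0.11199999999999999 -0.3039
t 4.1 tcp [0.4728 0.1644 0.0644] yaw 12.05 tilt [ 2.e-04 -0.e+00 -1.e+00] F [-0.28 -0.45 -1.07] w 0.195 g 68.20650100708008
go [  4.783  32.024 -11.56 ] twist -0.15
```

>>> {"fn": "step_arm", "kwargs": {"motion": [[1, 0, 0, -4, -0.1], [1, 0, 0, -8, -0.1], [1, 0, 2, -11.5, -0.1], [1, 1, 6, -11.5, -0.1], [1, 2, 11, -11.5, -0.1], [1, 2.5, 15, -11.5, -0.1], [1, 3.2, 20, -11.5, -0.1], [1, 4, 25, -11.5, -0.1], [1, 4.5, 29, -11.5, -0.1], [1, 4.7, 31, -11.5, -0.1], [1, 4.8, 32, -11.5, -0.1], [1, 4.8, 32, -11.5, -0.1], [1, 4.8, 32, -11.5, -0.1], [1, 4.8, 32, -11.5, -0.1]]}}

```text
time: 5.5
tool_pos: [0.5861, -0.1367, 0.1791]
tcp_rot: [-3.123, -0.335, 0.001]
wrist_force: [0.3, 0.0, -1.8]
width: 0.2
grip_force: 68.7
```

```bash
python3 - <<'E'
from h import *
togo([.5864,-.1388,.165],12.2)
p,d=shot('side','s4');q,_=shot('top','t4')
cv2.imwrite('pics/v4.png',np.hstack([cv2.resize(p[120:210,250:350],(500,450)),cv2.resize(q[140:230,310:370],(300,450))])[:,:,::-1])
togo([.5864,-.1388,.165],12.2)
g=np.array(bot.read_state()['tool_pos'])-[.0024,0,.0158]
print('mouth px',proj('side',[g,[.584,-.1389,.140],[.584,-.1389,.112]]))
E
```

```text
t 5.5 tcp [ 0.5861 -0.1367  0.1791] yaw 12.25 tilt [-5.e-04 -8.e-04 -1.e+00] F [ 0.34  0.04 -1.76] w 0.2 g 68.69131207466125
go [-0.01  0.21  1.41] twist 0.05
t 5.6 tcp [ 0.5863 -0.137   0.1793] yaw 12.26 tilt [-1.e-04 -3.e-04 -1.e+00] F [ 0.15 -1.09 -0.33] w 0.199 g 68.69145154953003
go [-0.028  0.179  1.435] twist 0.06
mouth px [[296.71573895 156.41070279]
 [296.62157425 165.08544746]
 [296.03529219 175.59195145]]
```

View pics/v4.png

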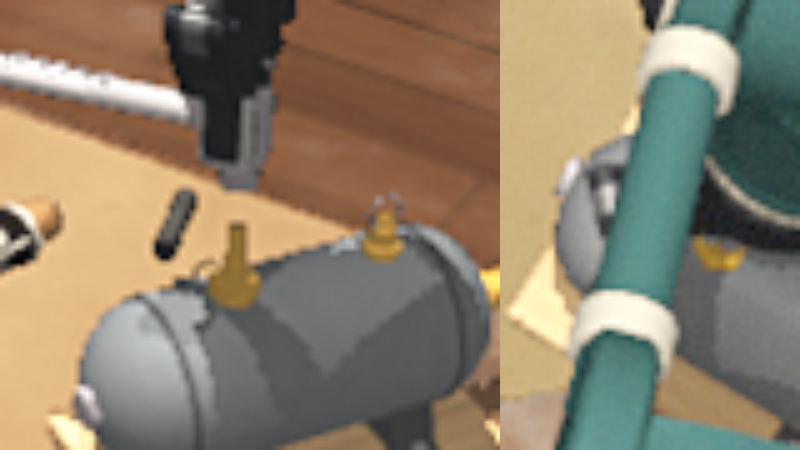

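The nozzle's lower end shows at side pixel about (298,157), above the stem's tip at about (297,165). The nozzle may be 1 px to the right, so I'll check that to sub-pixel.

```bash
python3 - <<'E'
from h import *
p=np.load('pics/s4.npz')['p'].astype(int)
for r in range(150,160): print(r,[tuple(x) for x in p[r,289:307]] if r in(154,155,156) else p[r,289:307].sum(1)//3)
for r in range(164,178): print(r,(p[r,289:305,0]-p[r,289:305,2]))
E
```

```text
150 [115  96  20  27  31  33  31  25  53 102 119  91  93 109  93  94 104 103]
151 [ 98  87  61  46  31  23  25  19  59 107 112  98 105  99  97 104 103 102]
152 [ 84  86  93  89  93  81  69  57  83 118 108 101 111  99  95 103 103 102]
153 [ 99  88  92 105 109 102 109 102 109 120 110 103  93  95 103 103 102 101]
154 [(np.int64(148), np.int64(99), np.int64(67)), (np.int64(139), np.int64(94), np.int64(64)), (np.int64(153), np.int64(102), np.int64(69)), (np.int64(143), np.int64(93), np.int64(60)), (np.int64(95), np.int64(65), np.int64(51)), (np.int64(78), np.int64(78), np.int64(82)), (np.int64(111), np.int64(108), np.int64(108)), (np.int64(115), np.int64(111), np.int64(111)), (np.int64(115), np.int64(112), np.int64(110)), (np.int64(113), np.int64(109), np.int64(108)), (np.int64(108), np.int64(103), np.int64(103)), (np.int64(102), np.int64(98), np.int64(100)), (np.int64(67), np.int64(71), np.int64(75)), (np.int64(97), np.int64(68), np.int64(49)), (np.int64(140), np.int64(94), np.int64(64)), (np.int64(138), np.int64(94), np.int64(65)), (np.int64(140), np.int64(95), np.int64(66)), (np.int64(
[... 2113 characters left out ...]
4 89 88 93 88 88 93 94 94 94 94]
168 [93 93 94 93 93 93 90 90 92 87 87 95 94 94 93 94]
169 [94 93 94 94 94 94 91 87 90 86 87 94 94 94 94 95]
170 [ 93  93  93  95  93  95  84  89  91  87  87  95  94  96  99 102]
171 [ 95  95  91  86  94  90  85  91  92  88  90  99 102  94  72  69]
172 [ 91  67  68  67  83  92  86  92  94  90  79  75  67  49   6 -15]
173 [ 70  76  90  91  80  85  85  90  92  88  82  43 -18 -16  -8  -4]
174 [ 73 106 104  92  90  87  85  90  91  88  92  83  35 -13  -4  -2]
175 [ 31  47  50  90  92  88  87  90  90  85 102 125  91  11  -6  -2]
176 [ -5 -17  15  91  91  89  88  90  90  87  99 117  98  28  -8  -1]
177 [ -4 -11  37  90  87  89  91  91  90  91  92  93  75  21  -8  -2]
```

>>> {"fn": "step_arm", "kwargs": {"motion": [[1, 0, 0.16, 0.5, 0], [1, 0, 0.16, 1, 0], [1, 0, 0.16, 1.5, 0], [1, 0, 0.16, 1.8, 0], [1, 0, 0.16, 2.0, 0], [1, 0, 0.16, 2.2, 0], [1, 0, 0.16, 2.2, 0], [1, 0, 0.16, 2.2, 0]], "force": 90}}

```text
time: 6.4
tool_pos: [0.587, -0.1401, 0.1574]
tcp_rot: [3.124, 0.332, 0.0]
wrist_force: [-0.2, -0.0, -1.3]
width: 0.193
grip_force: 90.8
```

```bash
python3 - <<'E'
from h import *
togo([.5867,-.1386,.152],12.2)
p,d=shot('side','s5');p=p.astype(int)
for r in range(158,172): print(r,p[r,289:305].sum(1)//3,p[r,289:305,0]-p[r,289:305,2])
togo([.5867,-.1386,.152],12.2)
E
```

```text
t 6.4 tcp [ 0.587  -0.1401  0.1574] yaw 12.15 tilt [ 1.e-04  1.e-04 -1.e+00] F [-0.25 -0.01 -1.26] w 0.193 g 90.78710675239563
go [ 0.004 -0.157  0.537] twist -0.05
158 [140  87  14  26  29  30  30  27  52 102 117  95  97 104  81  78] [ 56  11 -11  -6  -4  -3  -2  -2   0   3   4   2   2  -4   5  52]
159 [114 130  59  52  33  31  22  19  60 106 115 101 102 126 116  94] [ 49  52 -15 -10  -7  -3  -4  -4   0   3   5   3  -1  33  68  80]
160 [136 181 154 130  89  93  82  59  83 118 115 101  99 149 172 147] [ 77  96  69  50   2  -2   1  -1   1   3   4   1   0  69 105  92]
161 [130 191 187 178 140 114 111 101 109 119 108  96 127 174 189 181] [ 74 103 105  96  55  10   2   3   4   6   3  -3  42  94  99  98]
162 [166 184 180 185 154  92 101 108 111 109 105  93 151 189 183 182] [ 93  99  98 103  85  15   1   5   5   5   3  -5  70 103  96  94]
163 [191 181 178 182 148  84  96 101 104 104 102  90 150 187 182 181] [102  95  96 100  77   1  -3   4   6   5   2  -8  66 101  94  93]
164 [185 179 178 181 169 124  90 100 106 105 101  88 145 185 177 177] [ 97  95  94  97  93  43  -9   0   2   2  -2 -13 
[... 386 characters left out ...]
4  96  94  93  94  94]
168 [182 181 181 181 181 187 156  95 104  95 147 187 180 179 177 177] [95 94 94 93 92 94 91 91 93 88 87 96 95 94 94 94]
169 [183 182 183 183 184 191 160  94 102  95 147 187 182 180 179 179] [93 93 93 94 93 95 91 88 90 87 87 94 93 94 95 95]
170 [186 187 188 187 189 175 128  98 103  94 149 190 184 185 185 187] [ 93  93  94  94  93  96  84  89  92  87  87  94  95  96  99 101]
171 [190 193 168 162 196 158  90 102 105  95 153 197 194 173 142 142] [ 94  96  91  86  93  91  86  92  93  89  91  99 101  97  74  69]
t 6.45 tcp [ 0.5871 -0.1402  0.1575] yaw 12.15 tilt [ 4.e-04  2.e-04 -1.e+00] F [-0.29 -0.14 -1.52] w 0.194 g 90.78670263290405
go [-0.005 -0.161  0.551] twist -0.05
```

>>> {"fn": "step_arm", "kwargs": {"motion": [[1, 0, -0.12, 0, 0], [1, 0, -0.12, 0, 0], [1, 0, -0.12, 0.1, 0], [1, 0, -0.12, 0.2, 0], [1, 0, -0.12, 0.3, 0], [1, 0, -0.12, 0.3, 0]]}}

```text
time: 7.05
tool_pos: [0.5864, -0.1388, 0.154]
tcp_rot: [-3.124, -0.333, 0.001]
wrist_force: [-0.5, 0.6, -1.2]
width: 0.191
grip_force: 90.8
```

>>> {"fn": "step_arm", "kwargs": {"motion": [[1, 0, 0, 0.1, 0], [1, 0, 0, 0.2, 0], [1, 0, 0, 0.2, 0]]}}

```text
time: 7.35
tool_pos: [0.5865, -0.1388, 0.152]
tcp_rot: [-3.124, -0.333, 0.001]
wrist_force: [-0.6, 1.1, -1.9]
width: 0.194
grip_force: 90.8
```

>>> {"fn": "step_arm", "kwargs": {"motion": [[1, 0, 0, 0.1, 0], [1, 0, 0, 0.2, 0], [1, 0, 0, 0.2, 0]]}}

```text
time: 7.65
tool_pos: [0.5868, -0.1389, 0.1508]
tcp_rot: [3.124, 0.332, 0.001]
wrist_force: [-1.1, 0.1, 2.6]
width: 0.193
grip_force: 91.4
```

>>> {"fn": "step_arm", "kwargs": {"motion": [[1, 0, 0, 0.1, 0], [1, 0, 0, 0.2, 0], [1, 0, 0, 0.2, 0]]}}

```text
time: 7.95
tool_pos: [0.5868, -0.1389, 0.1486]
tcp_rot: [3.124, 0.333, 0.001]
wrist_force: [-2.2, 0.7, 5.2]
width: 0.197
grip_force: 91.7
```

>>> {"fn": "step_arm", "kwargs": {"motion": [[1, 0, 0, 0.1, 0], [1, 0, 0, 0.2, 0], [1, 0, 0, 0.2, 0]]}}

```text
time: 8.25
tool_pos: [0.5868, -0.1389, 0.1469]
tcp_rot: [3.124, 0.333, 0.001]
wrist_force: [-2.8, 0.6, 6.8]
width: 0.19
grip_force: 92.0
```

>>> {"fn": "step_arm", "kwargs": {"motion": [[1, 0, 0, 0.1, 0], [1, 0, 0, 0.2, 0], [1, 0, 0, 0.2, 0]]}}

```text
time: 8.55
tool_pos: [0.5869, -0.1389, 0.1453]
tcp_rot: [3.124, 0.333, 0.001]
wrist_force: [-4.0, 1.4, 8.7]
width: 0.197
grip_force: 92.2
```

>>> {"fn": "step_arm", "kwargs": {"motion": [[1, -0.05, 0, 0, 0], [1, -0.1, -0.02, 0, 0], [1, -0.1, -0.02, 0, 0]]}}

```text
time: 8.85
tool_pos: [0.5867, -0.139, 0.1458]
tcp_rot: [3.123, 0.332, 0.004]
wrist_force: [-2.6, 0.9, 7.8]
width: 0.195
grip_force: 92.2
```

>>> {"fn": "step_arm", "kwargs": {"motion": [[1, 0, 0, 0.1, 0], [1, 0, 0, 0.1, 0]]}}

```text
time: 9.05
tool_pos: [0.5868, -0.1389, 0.1448]
tcp_rot: [3.123, 0.333, 0.004]
wrist_force: [-2.0, 1.8, 8.3]
width: 0.193
grip_force: 92.3
```

>>> {"fn": "step_arm", "kwargs": {"motion": [[1, 0, 0, 0.1, 0], [1, 0, 0, 0.1, 0]]}}

```text
time: 9.25
tool_pos: [0.5868, -0.139, 0.144]
tcp_rot: [3.123, 0.332, 0.004]
wrist_force: [-3.3, 2.2, 9.0]
width: 0.194
grip_force: 92.4
```

>>> {"fn": "step_arm", "kwargs": {"motion": [[1, -0.08, -0.05, 0, 0], [1, -0.12, -0.06, 0.1, 0], [1, -0.12, -0.06, 0.1, 0]]}}

```text
time: 9.55
tool_pos: [0.5867, -0.1389, 0.1437]
tcp_rot: [3.122, 0.332, 0.008]
wrist_force: [0.3, 1.5, 10.4]
width: 0.194
grip_force: 92.8
```

>>> {"fn": "step_arm", "kwargs": {"motion": [[1, 0, 0, 0.1, 0], [1, 0, 0, 0.1, 0]]}}

```text
time: 9.75
tool_pos: [0.5867, -0.139, 0.1436]
tcp_rot: [3.122, 0.332, 0.009]
wrist_force: [-2.6, 1.1, 13.0]
width: 0.194
grip_force: 93.3
```

>>> {"fn": "step_arm", "kwargs": {"motion": [[1, 0, 0, 0.1, 0], [1, 0, 0, 0.1, 0]]}}

```text
time: 9.95
tool_pos: [0.5868, -0.139, 0.1435]
tcp_rot: [3.122, 0.332, 0.009]
wrist_force: [-4.4, 2.5, 17.3]
width: 0.196
grip_force: 93.9
```

>>> {"fn": "step_arm", "kwargs": {"motion": [[1, 0, 0, 0, 0], [1, 0, 0, 0, 0], [1, 0, 0, 0, 0]]}}

```text
time: 10.25
tool_pos: [0.5868, -0.139, 0.1435]
tcp_rot: [3.122, 0.332, 0.009]
wrist_force: [-3.4, 2.3, 16.7]
width: 0.195
grip_force: 93.9
```

>>> {"fn": "step_arm", "kwargs": {"motion": [[1, 0, 0, 0, 0], [1, 0, 0, 0, 0], [1, 0, 0, 0, 0], [1, 0, 0, 0, 0], [1, 0, 0, 0, 0], [1, 0, 0, 0, 0], [1, 0, 0, 0, 0], [1, 0, 0, 0, 0], [1, 0, 0, 0, 0], [1, 0, 0, 0, 0]]}}

```text
time: 11.25
tool_pos: [0.5868, -0.139, 0.1435]
tcp_rot: [3.122, 0.332, 0.009]
wrist_force: [-3.6, 2.2, 16.2]
width: 0.193
grip_force: 93.9
```

```bash
python3 - <<'E'
from h import *
p,d=shot('side','s6')
cv2.imwrite('pics/v6.png',cv2.resize(p[110:200,170:320],(750,450))[:,:,::-1])
for i in range(4):
    s=bot.read_state();print(s['time'],s['wrist_force'].round(2),s['tool_pos'].round(4)); bot.read_camera('side') if i<3 else 0
togo([.5868,-.139,.18],12.2)
E
```

```text
11.3 [-3.73  2.19 16.9 ] [ 0.5868 -0.139   0.1435]
11.35 [-3.9   2.78 16.97] [ 0.5868 -0.139   0.1435]
11.4 [-3.29  2.37 17.36] [ 0.5868 -0.139   0.1435]
11.45 [-4.28  3.08 16.68] [ 0.5868 -0.139   0.1435]
t 11.45 tcp [ 0.5868 -0.139   0.1435] yaw 12.15 tilt [ 0.0056  0.0024 -1.    ] F [-4.28  3.08 16.68] w 0.192 g 93.89063000679016
go [ 0.016  0.011 -3.651] twist -0.05
```

View pics/v6.png

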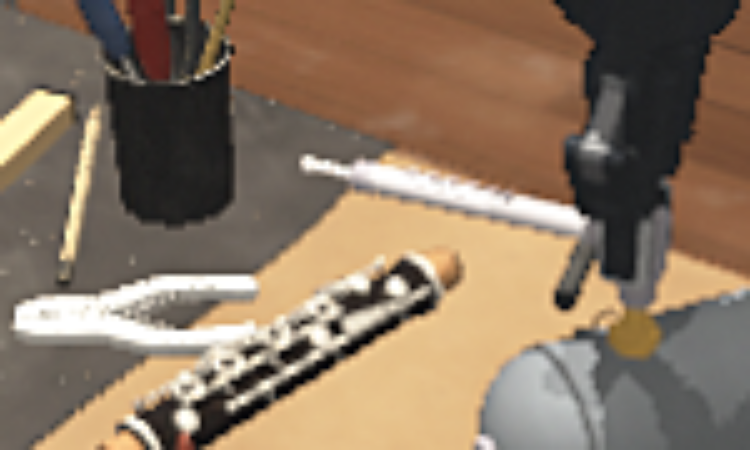

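The rod is out about 10 px beyond the tail, white, at crop (305–350,165–175). The valve load was about 18 N for over a second. Withdrawing straight up.

>>> {"fn": "step_arm", "kwargs": {"motion": [[1, 0, 0, -0.3, 0], [1, 0, 0, -0.8, 0], [1, 0.1, 0, -1.4, 0], [1, 0.2, 0, -2, 0], [1, 0.2, 0, -3, 0], [1, 0.2, 0, -4, 0], [1, 0.2, 0, -5, 0], [1, 0.2, 0, -5, 0]]}}

```text
time: 12.25
tool_pos: [0.5876, -0.1385, 0.1916]
tcp_rot: [3.123, 0.332, 0.005]
wrist_force: [0.5, 0.6, -1.3]
width: 0.193
grip_force: 91.2
```

```bash
python3 - <<'E'
from h import *
togo([.4744,.165,.095],12.1)
E
```

```text
t 12.25 tcp [ 0.5876 -0.1385  0.1916] yaw 12.15 tilt [ 0.0032  0.0017 -1.    ] F [ 0.51  0.64 -1.26] w 0.193 g 91.152423620224
go [ -4.705 -32.071   9.589] twist 0.05
```

>>> {"fn": "step_arm", "kwargs": {"motion": [[1, -0.3, -2, 0, 0], [1, -1, -6, 0, 0], [1, -2, -11, 0, 0], [1, -2.5, -15, 0, 0], [1, -3.2, -20, 0, 0], [1, -4, -25, 0, 0], [1, -4.5, -29, 0, 0], [1, -4.6, -31, 0, 0], [1, -4.7, -32, 2, 0], [1, -4.7, -32.1, 4, 0], [1, -4.7, -32.1, 7, 0], [1, -4.7, -32.1, 9, 0], [1, -4.7, -32.1, 9.6, 0], [1, -4.7, -32.1, 9.6, 0], [1, -4.7, -32.1, 9.6, 0]]}}

```text
time: 13.75
tool_pos: [0.4732, 0.1662, 0.0942]
tcp_rot: [-3.124, -0.333, -0.002]
wrist_force: [0.1, -0.1, -0.8]
width: 0.198
grip_force: 91.1
```

```bash
python3 - <<'E'
from h import *
togo([.4744,.165,.0365],12.1)
p,d=shot('side','s7');togo([.4744,.165,.0365],12.1)
h=cv2.cvtColor(p,cv2.COLOR_RGB2HSV);m=np.zeros((420,560),np.uint8)
m[245:330,170:240]=((h[...,1]<45)&(h[...,2]>165))[245:330,170:240]
k,lb,s,ce=cv2.connectedComponentsWithStats(m);j=1+s[1:,4].argmax();v,u=np.where(lb==j)
print(s[j],[(c,v[u==c].min(),v[u==c].max()) for c in range(u.min(),u.max(),4)])
t=bot.read_state()['tool_pos'];a=np.array([.9774,.2115,0])
g=t-[.0024,0,-.0162]
print(proj('side',[g+k*a for k in(.03,.06,.09,.132)]))
cv2.imwrite('pics/v7.png',cv2.resize(p[230:350,160:300],None,fx=4,fy=4)[:,:,::-1])
E
```

```text
t 13.75 tcp [0.4732 0.1662 0.0942] yaw 12.16 tilt [ 1.2e-03 -3.0e-04 -1.0e+00] F [ 0.14 -0.1  -0.81] w 0.198 g 91.1355185508728
go [0.084 0.14  5.767] twist 0.06
t 13.8 tcp [0.4737 0.1662 0.0946] yaw 12.15 tilt [ 2.3e-03 -2.0e-04 -1.0e+00] F [ 1.34  0.27 -1.77] w 0.195 g 91.13414525985718
go [0.026 0.131 5.814] twist 0.05
[180 263  59  22 344] [(180, np.int64(264), np.int64(266)), (184, np.int64(264), np.int64(266)), (188, np.int64(266), np.int64(267)), (192, np.int64(267), np.int64(269)), (196, np.int64(265), np.int64(271)), (200, np.int64(267), np.int64(272)), (204, np.int64(268), np.int64(274)), (208, np.int64(269), np.int64(275)), (212, np.int64(270), np.int64(276)), (216, np.int64(271), np.int64(279)), (220, np.int64(273), np.int64(279)), (224, np.int64(274), np.int64(280)), (228, np.int64(275), np.int64(281)), (232, np.int64(276), np.int64(282)), (236, np.int64(278), np.int64(284))]
[[245.00870398 284.13636313]
 [228.84678407 279.26089499]
 [213.01056051 274.4569302 ]
 [191.39652134 267.8570829 ]]
```

View pics/v7.png

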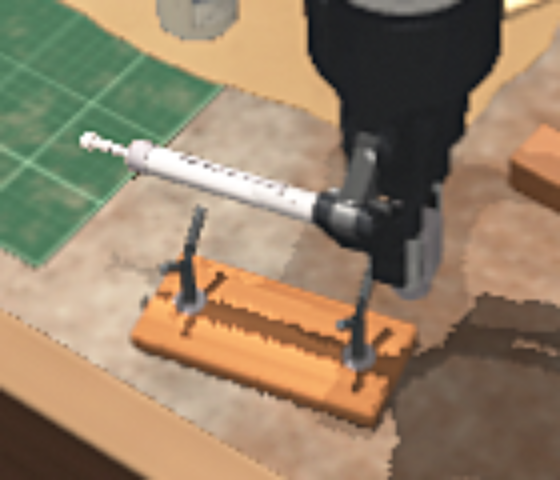

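The gauge hangs level above both forks, with the rod out from the tail at crop (140,152) to (85,140). Lowering it into the forks.

>>> {"fn": "step_arm", "kwargs": {"motion": [[1, 0.03, 0.13, 1.5, 0], [1, 0.03, 0.13, 3, 0], [1, 0.03, 0.13, 4, 0], [1, 0.03, 0.13, 4.6, 0], [1, 0.03, 0.13, 5.0, 0], [1, 0.03, 0.13, 5.3, 0], [1, 0.03, 0.13, 5.5, 0], [1, 0.03, 0.13, 5.5, 0], [1, 0.03, 0.13, 5.5, 0]]}}

```text
time: 14.7
tool_pos: [0.4736, 0.1646, 0.0386]
tcp_rot: [-3.124, -0.333, -0.001]
wrist_force: [-0.2, -0.1, -0.8]
width: 0.194
grip_force: 91.1
```

```bash
python3 - <<'E'
from h import *
togo([.4744,.165,.0362],12.1)
p,d=shot('side','s8');togo([.4744,.165,.0362],12.1)
for t in('side0','s8'):
    p=np.load(f'pics/{t}.npz')['p'];h=cv2.cvtColor(p,cv2.COLOR_RGB2HSV);m=np.zeros((420,560),np.uint8)
    m[265:330,175:240]=((h[...,1]<45)&(h[...,2]>165))[265:330,175:240]
    k,lb,s,ce=cv2.connectedComponentsWithStats(m);j=1+s[1:,4].argmax();v,u=np.where(lb==j)
    print(t,[(c,v[u==c].min(),v[u==c].max()) for c in (200,204,208,212,216,220,224,228,232)])
E
```

```text
t 14.7 tcp [0.4736 0.1646 0.0386] yaw 12.15 tilt [ 5.e-04 -0.e+00 -1.e+00] F [-0.23 -0.07 -0.85] w 0.194 g 91.14890813827515
go [ 0.089 -0.017  0.236] twist 0.05
t 14.75 tcp [0.4736 0.1646 0.0386] yaw 12.15 tilt [ 6.e-04 -1.e-04 -1.e+00] F [ 0.77  0.37 -2.03] w 0.194 g 91.15026712417603
go [ 0.084 -0.018  0.238] twist 0.05
side0 [(200, np.int64(286), np.int64(292)), (204, np.int64(288), np.int64(293)), (208, np.int64(289), np.int64(294)), (212, np.int64(290), np.int64(296)), (216, np.int64(292), np.int64(297)), (220, np.int64(293), np.int64(298)), (224, np.int64(294), np.int64(300)), (228, np.int64(295), np.int64(301)), (232, np.int64(296), np.int64(302))]
s8 [(200, np.int64(286), np.int64(291)), (204, np.int64(287), np.int64(293)), (208, np.int64(289), np.int64(294)), (212, np.int64(290), np.int64(295)), (216, np.int64(291), np.int64(297)), (220, np.int64(292), np.int64(298)), (224, np.int64(293), np.int64(299)), (228, np.int64(295), np.int64(300)), (232, np.int64(296), np.int64(301))]
```

>>> {"fn": "step_arm", "kwargs": {"motion": [[1, 0.05, 0, 0.05, 0], [1, 0.05, 0, 0.1, 0], [1, 0.05, 0, 0.1, 0]]}}

```text
time: 15.05
tool_pos: [0.4738, 0.1647, 0.0373]
tcp_rot: [3.124, 0.333, 0.0]
wrist_force: [0.5, -1.1, -0.9]
width: 0.195
grip_force: 91.1
```

>>> {"fn": "step_arm", "kwargs": {"motion": [[1, 0, 0, 0.05, 0], [1, 0, 0, 0.1, 0], [1, 0, 0, 0.1, 0]]}}

```text
time: 15.35
tool_pos: [0.474, 0.1647, 0.0365]
tcp_rot: [-3.124, -0.332, -0.0]
wrist_force: [-1.5, -0.6, -0.6]
width: 0.195
grip_force: 91.4
```

>>> {"fn": "step_arm", "kwargs": {"motion": [[1, 0, 0, 0.05, 0], [1, 0, 0, 0.05, 0], [1, 0, 0, 0.05, 0]], "force": 30}}

```text
time: 15.65
tool_pos: [0.4741, 0.1648, 0.0362]
tcp_rot: [-3.124, -0.332, -0.001]
wrist_force: [-2.4, -0.2, 4.9]
width: 0.196
grip_force: 91.9
```

>>> {"fn": "step_arm", "kwargs": {"motion": [[1.9, 0, 0, 0, 0], [2.0, 0, 0, 0, 0], [2.2, 0, 0, 0, 0], [2.4, 0, 0, 0, 0], [2.7, 0, 0, 0, 0], [3.1, 0, 0, 0, 0], [3.5, 0, 0, 0, 0], [3.8, 0, 0, 0, 0], [3.8, 0, 0, 0, 0]]}}

```text
time: 16.55
tool_pos: [0.4738, 0.1647, 0.0358]
tcp_rot: [-3.124, -0.332, 0.0]
wrist_force: [-0.1, 0.6, -0.4]
width: 0.447
grip_force: 0.0
```

>>> {"fn": "step_arm", "kwargs": {"motion": [[3.8, 0, 0, -0.5, 0], [3.8, 0, 0, -1.5, 0], [3.8, 0, 0, -3, 0], [3.8, 0, 0, -6, 0], [3.8, 0, 0, -10, 0], [3.8, 0, 5, -13, 0], [3.8, 0, 10, -15, 0], [3.8, 0, 15, -15, 0], [3.8, 0, 20, -15, 0], [3.8, 0, 25, -15, 0], [3.8, 0, 25, -15, 0], [3.8, 0, 25, -15, 0]]}}

```text
time: 17.75
tool_pos: [0.5268, -0.0815, 0.1866]
tcp_rot: [3.124, 0.327, 0.001]
wrist_force: [0.1, 0.1, -0.1]
width: 0.442
grip_force: 0.0
```

```bash
python3 - <<'E'
from h import *
togo([.4744,.165,.0362],12.1)
p,d=shot('side','s9');q,_=shot('top','t9')
for t in('side0','s9'):
    pp=np.load(f'pics/{t}.npz')['p'];h=cv2.cvtColor(pp,cv2.COLOR_RGB2HSV);m=np.zeros((420,560),np.uint8)
    m[265:330,175:240]=((h[...,1]<45)&(h[...,2]>165))[265:330,175:240]
    k,lb,s,ce=cv2.connectedComponentsWithStats(m);j=1+s[1:,4].argmax();v,u=np.where(lb==j)
    print(t,u.min(),v[u<u.min()+3].mean(),[(c,v[u==c].min(),v[u==c].max()) for c in (200,208,216,224,232)])
a=np.array([.9774,.2115,0]);g=np.array([.472,.165,.052])
print('rod end model',[(k,proj('side',[g+(.136+k/1000)*a]).round(1)) for k in(16,20,24,28,32)])
cv2.imwrite('pics/v9.png',np.hstack([cv2.resize(p[255:345,165:285],(480,360)),cv2.resize(q[165:255,175:245],(280,360))])[:,:,::-1])
E
```

```text
t 17.75 tcp [ 0.5268 -0.0815  0.1866] yaw 11.94 tilt [ 9.e-04  2.e-04 -1.e+00] F [ 0.11  0.14 -0.08] w 0.442 g 0.0
go [ -0.04  -25.199  15.034] twist -0.16
side0 193 287.6363636363636 [(200, np.int64(286), np.int64(292)), (208, np.int64(289), np.int64(294)), (216, np.int64(292), np.int64(297)), (224, np.int64(294), np.int64(300)), (232, np.int64(296), np.int64(302))]
s9 184 284.6363636363636 [(200, np.int64(286), np.int64(292)), (208, np.int64(289), np.int64(294)), (216, np.int64(292), np.int64(297)), (224, np.int64(294), np.int64(300)), (232, np.int64(296), np.int64(302))]
rod end model [(16, array([[185.1, 285.9]])), (20, array([[183.2, 285.2]])), (24, array([[181.3, 284.6]])), (28, array([[179.4, 284. ]])), (32, array([[177.5, 283.4]]))]
```

View pics/v9.png

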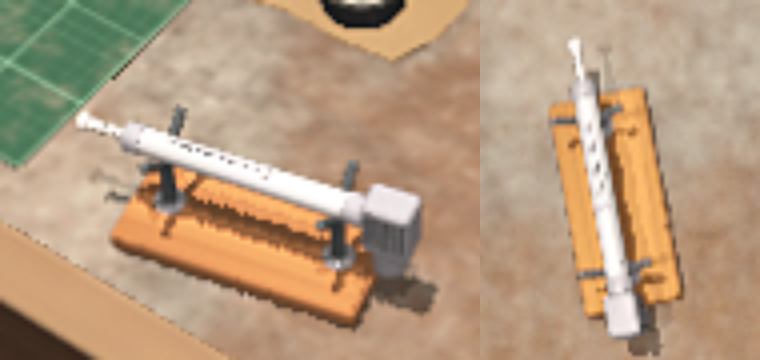

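```bash
python3 - <<'E'
from h import *
a=np.array([.9774,.2115,0]);n=np.array([-.2115,.9774,0])
for t,g in(('s6',[.5844,-.139,.1597]),('s7',[.4712,.1662,.1106]),('s9',[.472,.165,.052])):
    g=np.array(g);p=np.load(f'pics/{t}.npz')['p'].astype(int).min(2)
    # sample brightness along projected axis
    k=np.arange(.115,.185,.002);uv=proj('side',[g+x*a for x in k])
    best=np.array([[p[int(round(v))+dv,int(round(u))] for dv in(-2,-1,0,1)] for u,v in uv]).max(1)
    print(t,list(zip((k*1000).round().astype(int)-136,best)))
E
```

```text
s6 [(np.int64(-21), np.int64(255)), (np.int64(-19), np.int64(255)), (np.int64(-17), np.int64(255)), (np.int64(-15), np.int64(252)), (np.int64(-13), np.int64(241)), (np.int64(-11), np.int64(253)), (np.int64(-9), np.int64(253)), (np.int64(-7), np.int64(247)), (np.int64(-5), np.int64(226)), (np.int64(-3), np.int64(255)), (np.int64(-1), np.int64(255)), (np.int64(1), np.int64(255)), (np.int64(3), np.int64(255)), (np.int64(5), np.int64(236)), (np.int64(7), np.int64(255)), (np.int64(9), np.int64(255)), (np.int64(11), np.int64(255)), (np.int64(13), np.int64(255)), (np.int64(15), np.int64(255)), (np.int64(17), np.int64(255)), (np.int64(19), np.int64(212)), (np.int64(21), np.int64(85)), (np.int64(23), np.int64(91)), (np.int64(25), np.int64(94)), (np.int64(27), np.int64(94)), (np.int64(29), np.int64(96)), (np.int64(31), np.int64(97)), (np.int64(33), np.int64(97)), (np.int64(35), np.int64(94)), (np.int64(37), np.int64(92)), (np.int64(39), np.int64(92)), (np.int64(41), np.int64(90)), (np.int64(43), np.int64(89)), (np.int64(45), np.int64(89)), (np.int64(47), np.int64(89))]
s7 [(np.int64(-21), np.i
[... 1446 characters left out ...]
p.int64(3), np.int64(236)), (np.int64(5), np.int64(255)), (np.int64(7), np.int64(255)), (np.int64(9), np.int64(255)), (np.int64(11), np.int64(255)), (np.int64(13), np.int64(255)), (np.int64(15), np.int64(255)), (np.int64(17), np.int64(255)), (np.int64(19), np.int64(235)), (np.int64(21), np.int64(135)), (np.int64(23), np.int64(147)), (np.int64(25), np.int64(138)), (np.int64(27), np.int64(133)), (np.int64(29), np.int64(101)), (np.int64(31), np.int64(99)), (np.int64(33), np.int64(109)), (np.int64(35), np.int64(99)), (np.int64(37), np.int64(88)), (np.int64(39), np.int64(91)), (np.int64(41), np.int64(89)), (np.int64(43), np.int64(94)), (np.int64(45), np.int64(100)), (np.int64(47), np.int64(103))]
```

The rod stands out about 19 to 20 mm in all three views: on the valve, in the air, and now in the rest. The reading was kept and the gauge lies as it did before.

```bash
python3 -c "
from workcell import bot
print(bot.finish_job())"
```

```text
the job is handed in; nothing more can be done
None
```

The job is handed in: the gauge was pressed on the fill valve at about 18 N for over a second (highest wrist reading 17.3 N, about 18.5 N on the valve with the gauge's weight), and it now lies back in both forks, nozzle down, with its rod out about 19–20 mm.

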